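Roll the long column into its V-rest

TASK

Two steel chromatography columns lie loose on the bench, one on each side of the low grey V-rest. Roll the longer one along the bench by pushing its side, up the ramp and into the groove of the V-rest, so that it lies still in the groove and sticks out beyond both ends of it. Do not pick it up, and leave the shorter column and everything else on the bench where they are.

Things in the scene. Friction and masses are not known exactly. Their poses are not given: they have to be found in the camera images.
- long_column: the longer column: steel cylinder 36 mm in diameter, 200 mm long over its domed ends (164 mm straight), about 0.35 kg. Origin at its centre on its axis, 18 mm above the bench; x along its axis, y and z turn as it rolls. On the +y or -y side of the V-rest, within 0.15 rad of its groove. Smooth (friction 0.3); coasts a few cm from 0.1 m/s; rolls back off the ramp. Push at or below its axis: higher up it jams.
- short_column: the shorter column, of the same steel and diameter (36 mm), 120 mm long over its domed ends, on the other side of the V-rest. Origin at its centre, on its axis; x along its axis. It must stay where it is.
- v_rest: low bent plate of grey plastic, fixed, 100 mm along the groove, 142 mm across. Origin on the bench under the middle of the groove; x along the groove, y across, z up. On the +y and -y side a ramp rises from the bench 71 mm off the groove line to a lip 13.9 mm high, 15.6 mm off it; the V between (35 degree faces) goes down to 3 mm. Seated, a column's axis is 25 mm up (32 on a lip). Over 0.25 m/s it runs out again.
- tip_rack: tip rack full of pipette tips, 122 x 85 x 66 mm high; origin at the centre of its underside. It must stay where it is.
- beaker: small plastic beaker, 72 mm across and 90 mm high; origin at the centre of its underside. It must stay where it is.
- petri_dish: closed petri dish, 91 mm across and 14 mm high; origin at the centre of its underside. It must stay where it is.
- cup: small white open cup, 70 mm across and 50 mm high; origin at the centre of its underside. It must stay where it is.
- loose_marker: marker pen lying left of the work, 143 mm long and 14 mm high; origin at the centre of its underside. It must stay where it is.
There are look-alikes about, which are no part of the job. What is shaped like the v_rest but red is not meant.

How it is judged:
By the outcome, as a careful person would: the job done as asked, in the order asked, and still so for the second after the job is handed in, with the robot touching nothing.
It also fails if it takes over 38 s, if anything falls off the work surface, if the arm or the gripper's body presses on something with over 40 N, if the wrist force passes 120 N, or if a joint passes its speed limit or range.

ROBOT

A 6-joint arm with a two-finger parallel gripper is mounted at the origin on a cart in front of the work surface, level with it; the furniture and walls round the work are solid. World frame = base frame: x ahead of the robot, y to its left, z up, the work surface at z = 0. Lengths are in m, angles in rad, forces in N, time in s.
With the tool pointing down it reaches from about 0.25 to 0.775 m from the base axis. Payload 4 kg.
Tool frame: the origin (TCP) lies at the very end of the fingers, on their centre line; the grasp point (between the pads) lies 19 mm behind it; z points along the fingers, y is the line along which they close (so a half turn about z gives the same grasp; the last joint's range is limited). The gripper opens to 94 mm and grips with 3 to 60 N. Pads are 16 mm wide; open, the fingers measure 119 mm over their backs; the gripper's body (75 mm by 177 mm) begins 78 mm behind the grasp point.
Start: joints at [-1.381, 0.087, 1.371, -0, 1.684, -0.103], TCP at [0.159, -0.527, 0.206] pointing down, gripper open.
Joint ranges: [-3.1, 3.1], [-0.76, 2.03], [0.27, 2.55], [-1.08, 4.22], [0.17, 2.65], [-2.57, 2.57]. Speed limits (rad/s): [2.79, 2.79, 3.14, 3.14, 3.14, 3.14].

INTERFACE

Orientations are given as [roll, pitch, yaw] about the fixed x, y, z axes, in that order (R = Rz(yaw) Ry(pitch) Rx(roll)).
In Python, from bench import robot gives the robot as it stands. The module is installed in compiled form; this text tells all that it offers.
- The arm moves only by the tool move_arm, never from a script. Its argument "deltas" is one flat list of numbers, 7 for each row, row after row: the turn, a rotation vector about the tool's x, y, z in rad, then the shift along the tool's x, y, z in cm, then the closure, from -1 (fully open) to 1 (shut). A call has 1 to 8 rows; each row is the pose to reach, as a shift and turn from the pose commanded when the call began, along the tool's axes at that moment; what a row does not reach only later rows make up. A row lasts 1/10 s, in which the tool goes at most 50 mm and 8.59 degrees, less where a joint would pass 70% of its speed; a pose out of reach is approached as far as the arm can. A call with a gripper value outside its range is refused whole. The fingers move at their own pace and stop on an object; the grip force is fixed at half the most. Time passes only in rows, so rows that repeat a pose let the fingers close. It gives the time, the measured TCP pose, the force, the opening and the grip force at its end, in the units of the state.
- robot.get_obs(): the state, without advancing time (a new reading comes with each control period).
- robot.snapshot(name): name is "side" or "top" or "wrist"; returns a dict with "image" (420x560x3 uint8, red, green, blue), "depth" (420x560 float32, m along the optical axis (not along the pixel's ray), 0 where there is no reading), "fov_y" (degrees; the focal length in pixels is half the picture's height over the tangent of half this angle, whatever the lens; pixels are square), "cx", "cy" (the principal point, pixels), "D" ([k1, k2, p1, p2, k3] as OpenCV has them; the pictures are not rectified), "origin" and "orientation" of the camera in the world; the wrist camera has in their place "T_tool_cam" (4x4, takes a point from camera to tool coordinates, whose origin is the TCP and whose axes are the flange's). Camera axes: x right, y up, looking along -z (the intrinsics and any distortion apply to the point x, -y, -z); pixel columns grow to the right and rows downward; lengths in m; the calibration is good to about 2 mm. A picture is of the moment at which its call begins: read the wrist's pose just before it.
- robot.close_job(): hands the job in; it is judged then, once.
The state is a dict: "time": time; "joint_positions": joint angles; "qvel": joint speeds; "joint_torque": joint torques, N m; "tool_pos": TCP position; "ee_rot": TCP orientation; "wrist_force": force on the tool from outside, world axes, zero at the start; "wrist_torque": the same for the moment, N m; "width": finger opening in m; "finger_force": force on a finger pad.
Only numpy, scipy, OpenCV 4.12 (cv2) and the standard library are available. Lean on these libraries where they do the work, as an engineer would, in place of code of your own. Each camera call takes 0.05 s, during which the arm holds its last target. There are 200 camera calls.

## Working session

There is one attempt and no reset: what is moved stays moved. The work goes in short steps, Python scripts to look and compute and a tool call to move; the robot and the scene stay as the last step left them, time stands still between calls to the robot, and variables do not carry over. Pictures are saved under pics/ and viewed, at most 10 in all, crops included, and the job is handed in when it is done.

Besides the shell and the picture viewer there is one more tool, called after "Request:" by a JSON object that holds its "method" and its "body", one argument or row to a line. move_arm: Moves the arm, as the interface text tells. Its arguments: {"type":"object","properties":{"deltas":{"type":"array","items":{"type":"number"}}},"required":["deltas"]}

```bash
mkdir -p pics; cat > h.py <<'E'
import numpy as np, cv2
from bench import robot
from scipy.spatial.transform import Rotation as R
def K(s):
    f=s["image"].shape[0]/2/np.tan(np.radians(s["fov_y"])/2)
    return np.array([[f,0,s["cx"]],[0,f,s["cy"]],[0,0,1.]])
def pose(s,obs=None):
    if "T_tool_cam" in s:
        T=np.eye(4);T[:3,:3]=R.from_euler('xyz',obs["ee_rot"]).as_matrix();T[:3,3]=obs["tool_pos"]
        return T@np.array(s["T_tool_cam"])
    T=np.eye(4);o=np.array(s["orientation"])
    T[:3,:3]=o if o.shape==(3,3) else R.from_euler('xyz',o).as_matrix()
    T[:3,3]=s["origin"];return T
def onplane(s,T,px,z):
    p=cv2.undistortPoints(np.array(px,float).reshape(-1,1,2),K(s),np.array(s["D"],float)).reshape(-1,2)
    d=np.c_[p[:,0],-p[:,1],-np.ones(len(p))]@T[:3,:3].T
    return T[:3,3]+d*((z-T[2,3])/d[:,2])[:,None]
E
python3 - <<'E'
from h import *
o=robot.get_obs();print(o)
for n in("top","side"):
    s=robot.snapshot(n);print(n,s["origin"],s["orientation"],s["fov_y"],s["D"])
    cv2.imwrite(f"pics/{n}0.png",s["image"][:,:,::-1])
    np.save(f"{n}.npy",s,allow_pickle=True)
E
```

```text
{'time': 0.0, 'joint_positions': array([-1.38111303e+00,  8.79925820e-02,  1.37222246e+00, -9.42536179e-06,
        1.68361092e+00, -1.03087110e-01]), 'qvel': array([ 0.00026815, -0.00130673, -0.00087085, -0.00055984,  0.00213096,
       -0.00055541]), 'joint_torque': array([-1.77881164e-03, -3.40184176e+01, -3.02433085e+01,  7.16581405e-02,
        3.32598074e-02, -1.70772519e-04]), 'tool_pos': array([ 0.15862957, -0.52606093,  0.20429978]), 'ee_rot': array([-3.13937024e+00, -2.20498736e-04,  2.92769110e-01]), 'wrist_force': array([0.13751141, 0.32393469, 0.01692823]), 'wrist_torque': array([ 0.00826245, -0.02252082, -0.0184311 ]), 'finger_force': 0.0, 'width': 0.09373189732368932}
top [0.3672095  0.04359244 1.66566597] [ 0.12887499 -0.01437155 -1.55772438] 45.26341601181115 [0.01674443 0.         0.         0.         0.        ]
side [ 0.6447024  -1.3118191   0.99331769] [ 0.96354494 -0.01642648  0.05399686] 43.59788991237872 [-0.13324556  0.          0.          0.          0.        ]
```

View pics/top0.png

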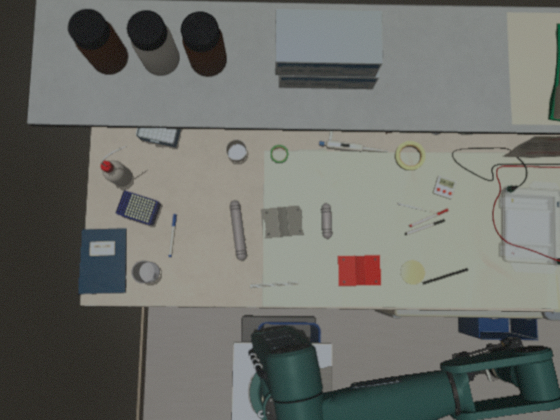

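View pics/side0.png

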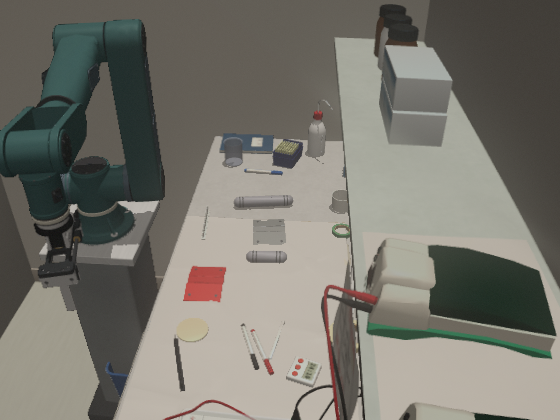

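The top view shows the candidates:
- **Columns:** the longer one is at (238,230), on the +y side, and the shorter one is at (326,221).
- **V-rests:** the grey one is at (283,221). The red look-alike at (360,270) is not meant.

The cup is near (237,152) and the marker near (172,235). Next I'll measure and crop.

```bash
python3 - <<'E'
from h import *
s=np.load("top.npy",allow_pickle=True).item();T=pose(s)
im=s["image"];hsv=cv2.cvtColor(im,cv2.COLOR_RGB2HSV)
m=((hsv[...,2]<165)).astype(np.uint8)
k=np.zeros_like(m);k[135:300,200:345]=m[135:300,200:345]
n,l,st,c=cv2.connectedComponentsWithStats(k)
for i in range(1,n):
    if st[i,4]<150: continue
    pts=np.argwhere(l==i)[:,::-1].astype(np.float32)
    r=cv2.minAreaRect(pts);bx=cv2.boxPoints(r)
    for z in (0.018,0.007):
        w=onplane(s,T,bx,z)
        e=[w[1]-w[0],w[2]-w[1]];e.sort(key=lambda v:-np.linalg.norm(v))
        print(i,np.round(r[0]),z,"ctr",w.mean(0).round(4),"L,W",[np.linalg.norm(v).round(4) for v in e],"ang long",np.degrees(np.arctan2(e[0][1],e[0][0])).round(1))
cv2.imwrite("pics/c.png",cv2.resize(im[130:290,160:360,::-1],None,fx=4,fy=3.75 and 4,interpolation=cv2.INTER_CUBIC)[:600])
E
```

```text
1 [272. 217.] 0.018 ctr [0.5602 0.0409 0.018 ] L,W [np.float64(0.5443), np.float64(0.4838)] ang long 179.8
1 [272. 217.] 0.007 ctr [0.5615 0.0408 0.007 ] L,W [np.float64(0.5479), np.float64(0.487)] ang long 179.8
```

View pics/c.png

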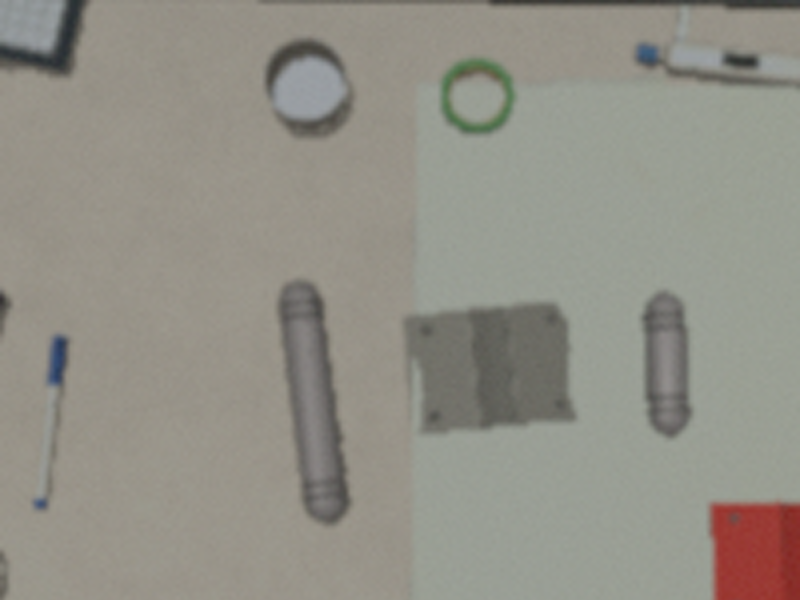

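The crop confirms it. In crop pixels, the long column runs from (299,281) to (330,523). The grey V-rest has corners (405,317), (562,304), (574,418) and (422,433), and the short column lies from (663,292) to (670,436).

```bash
python3 - <<'E'
from h import *
s=np.load("top.npy",allow_pickle=True).item();T=pose(s)
f=lambda p,z:onplane(s,T,np.array(p)/4-0.375+[160,130],z)
for n,p,z in (("long",[(299,281),(330,523)],.018),("short",[(663,292),(670,436)],.018)):
    w=f(p,z);d=w[0]-w[1];print(n,w.round(4).tolist(),w.mean(0).round(4),np.linalg.norm(d).round(3),"yaw",np.arctan2(d[1],d[0]).round(3))
w=f([(405,317),(562,304),(574,418),(422,433)],0.0);print(w.round(4).tolist(),w.mean(0).round(4))
a=w[:2].mean(0)-w[2:].mean(0);b=w[0]+w[3]-w[1]-w[2];print("groove yaw",np.arctan2(a[1],a[0]),"across",np.arctan2(-b[0],b[1]),np.linalg.norm(a),np.linalg.norm(b)/2)
w=f([(491,310),(498,424)],0.008);d=w[0]-w[1];print("groove strip",w.round(4),np.arctan2(d[1],d[0]))
# depth refinement of the rest/column heights
D=s["depth"];ys,xs=np.mgrid[150:300,200:300].reshape(2,-1)
p=cv2.undistortPoints(np.c_[xs,ys].astype(float).reshape(-1,1,2),K(s),np.array(s["D"])).reshape(-1,2)
d=D[ys,xs];P=np.c_[p[:,0],-p[:,1],-np.ones(len(p))]*d[:,None]@T[:3,:3].T+T[:3,3]
print("bench z",np.median(P[:,2]),"col",P[(P[:,2]>.022)].__len__())
q=P[(P[:,2]>.022)&(P[:,2]<.05)&(P[:,0]<.65)&(P[:,0]>.38)];
c=q[:,:2].mean(0);u=np.linalg.svd(q[:,:2]-c)[2][0];t=(q[:,:2]-c)@u
print(len(q),c,u,np.arctan(u[1]/u[0]),t.min(),t.max())
print("other tall:", [ (np.round(P[np.argmin(np.hypot(xs-a,ys-b))],3)) for a,b in ((237,152),(283,221),(270,221),(297,221))])
E
```

```text
long [[0.6095, 0.1663, 0.018], [0.4111, 0.1363, 0.018]] [0.5103 0.1513 0.018 ] 0.201 yaw 0.15
short [[0.6049, -0.1346, 0.018], [0.4858, -0.1404, 0.018]] [ 0.5453 -0.1375  0.018 ] 0.119 yaw 0.049
[[0.5832, 0.0787, 0.0], [0.5961, -0.0521, 0.0], [0.5009, -0.0627, 0.0], [0.4866, 0.063, 0.0]] [0.5417 0.0067 0.    ]
groove yaw 0.1367657424079568 across 0.10532106523284658 0.09678340030535694 0.1290041416479654
groove strip [[5.891e-01 7.300e-03 8.000e-03]
 [4.944e-01 4.000e-04 8.000e-03]] 0.07269826043719328
bench z 0.0020036815221424753 col 742
601 [0.50839346 0.15184091] [-0.98931459 -0.14579659] 0.14631811490251467 -0.09758412332358624 0.09760219714320904
other tall: [array([0.776, 0.163, 0.   ]), array([0.543, 0.005, 0.004]), array([0.542, 0.048, 0.011]), array([ 0.544, -0.042,  0.004])]
```

Request:
{"method": "move_arm", "body": {
  "deltas": [0,0,-0.71,27,-29.8,-4,-1,0,0,-0.71,27,-29.8,-4,-1,0,0,-0.71,27,-29.8,-4,-1,0,0,-0.71,27,-29.8,-4,-1,0,0,-0.71,27,-29.8,-4,-1,0,0,-0.71,27,-29.8,-4,-1,0,0,-0.71,27,-29.8,-4,-1,0,0,-0.71,27,-29.8,-4,-1]
}}

```text
time: 0.9
tool_pos: [0.3296, -0.1651, 0.245]
ee_rot: [3.141, -0.0, 1.002]
wrist_force: [1.0, -0.8, -0.6]
width: 0.0941
finger_force: 0.0
```

Request:
{"method": "move_arm", "body": {
  "deltas": [0,0,-0.716,40,-4.9,0,-1,0,0,-0.716,40,-4.9,0,-1,0,0,-0.716,40,-4.9,0,-1,0,0,-0.716,40,-4.9,0,-1,0,0,-0.716,40,-4.9,0,-1,0,0,-0.716,40,-4.9,0,-1,0,0,-0.716,40,-4.9,0,-1,0,0,-0.716,40,-4.9,0,-1]
}}

```text
time: 1.7
tool_pos: [0.5023, 0.1959, 0.2445]
ee_rot: [-3.141, 0.0, 1.719]
wrist_force: [0.2, -1.4, -0.1]
width: 0.0941
finger_force: 0.0
```

```bash
python3 - <<'E'
from h import *
o=robot.get_obs();s=robot.snapshot("wrist");s["obs"]=o
print(o["tool_pos"],o["ee_rot"],np.round(pose(s,o),3))
np.save("w1.npy",s,allow_pickle=True);cv2.imwrite("pics/w1.png",s["image"][:,:,::-1])
E
```

```text
[0.50230538 0.19593145 0.24447486] [-3.14092932e+00  4.76309388e-04  1.71934747e+00] [[ 0.989 -0.143 -0.036  0.493]
 [ 0.147  0.958  0.246  0.267]
 [-0.001 -0.248  0.969  0.423]
 [ 0.     0.     0.     1.   ]]
```

View pics/w1.png

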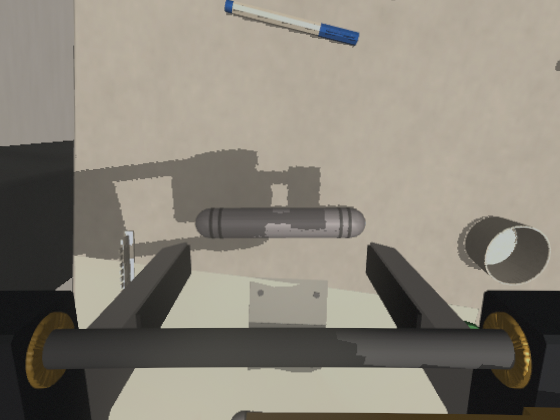

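The wrist view shows the column at (195..365, 222), parallel to the tool y axis. The near ramp edge of the rest is at (249..327, 280).

```bash
python3 - <<'E'
from h import *
s=np.load("w1.npy",allow_pickle=True).item();T=pose(s,s["obs"])
im=s["image"];g=cv2.cvtColor(im,cv2.COLOR_RGB2GRAY).astype(float)
w=onplane(s,T,[(195.5,222.5),(365,222.5)],.018);d=w[0]-w[1];print("col",w.round(4).tolist(),w.mean(0).round(4),np.arctan(d[1]/d[0]))
# ramp edge: per-column strongest vertical gradient rows 270..292
pts=[]
for x in range(254,324,2):
    c=cv2.GaussianBlur(g,(3,3),0)[270:296,x];k=np.argmax(np.abs(np.diff(c)));pts.append((x,270+k+.5))
pts=np.array(pts);print(pts[::5].tolist())
w=onplane(s,T,pts,0.0);vx,vy,x0,y0=cv2.fitLine(w[:,:2].astype(np.float32),cv2.DIST_HUBER,0,.001,.001).ravel();print("edge",x0,y0,np.arctan(vy/vx))
for r0 in ((238,262),(316,338)):
    pts=[]
    for y in range(286,322,2):
        c=cv2.GaussianBlur(g,(3,3),0)[y,r0[0]:r0[1]];k=np.argmax(np.abs(np.diff(c)));pts.append((r0[0]+k+.5,y))
    # height along ramp unknown: approx by z from row
    w=onplane(s,T,pts,0.005);print(np.round([pts[0],pts[-1]],1).tolist(),w[[0,-1]].round(4).tolist())
    vx,vy,x0,y0=cv2.fitLine(w[:,:2].astype(np.float32),cv2.DIST_HUBER,0,.001,.001).ravel();print("side",x0,y0,"yaw",np.arctan(-vx/vy))
E
```

```text
col [[0.4133, 0.1369, 0.018], [0.6109, 0.1664, 0.018]] [0.5121 0.1517 0.018 ] 0.14826601424267402
[[254.0, 281.5], [264.0, 284.5], [274.0, 286.5], [284.0, 281.5], [294.0, 282.5], [304.0, 278.5], [314.0, 291.5]]
edge 0.530863 0.06669675 0.26945168
[[249.5, 286.0], [248.5, 320.0]] [[0.4865, 0.0589, 0.005], [0.4914, 0.0108, 0.005]]
side 0.4888882 0.03529779 yaw 0.092254356
[[327.5, 286.0], [326.5, 320.0]] [[0.5848, 0.0736, 0.005], [0.5922, 0.0259, 0.005]]
side 0.58864975 0.046840683 yaw 0.15037245
```

Request:
{"method": "move_arm", "body": {
  "deltas": [0,0,0,0,0,5,-1,0,0,0,0,0,10,-1,0,0,0,0,0,15,-1,0,0,0,0,0,18,-1,0,0,0,0,0,20.5,-1,0,0,0,0,0,22,-1,0,0,0,0,0,22,-1,0,0,0,0,0,22,-1]
}}

```text
time: 2.55
tool_pos: [0.5019, 0.1936, 0.025]
ee_rot: [-3.141, 0.0, 1.719]
wrist_force: [-0.1, 0.5, 1.4]
width: 0.094
finger_force: 0.0
```

Request:
{"method": "move_arm", "body": {
  "deltas": [0,0,0,0,0,0.8,-1,0,0,0,-0.3,0,1.2,-1,0,0,0,-0.6,0,1.2,-1,0,0,0,-0.9,0,1.2,-1,0,0,0,-1.2,0,1.2,-1,0,0,0,-1.5,0,1.2,-1,0,0,0,-1.8,0,1.2,-1,0,0,0,-2.1,0,1.2,-1]
}}

```text
time: 3.35
tool_pos: [0.5053, 0.1728, 0.0132]
ee_rot: [3.141, 0.0, 1.719]
wrist_force: [-1.0, 0.2, -1.0]
width: 0.094
finger_force: 0.1
```

Request:
{"method": "move_arm", "body": {
  "deltas": [0,0,0,-0.4,0,0,-1,0,0,0,-0.8,0,0,-1,0,0,0,-1.2,0,0,-1,0,0,0,-1.6,0,0,-1,0,0,0,-2.0,0,0,-1,0,0,0,-2.4,0,0,-1,0,0,0,-2.8,0,0,-1,0,0,0,-3.2,0,0,-1]
}}

```text
time: 4.15
tool_pos: [0.5099, 0.141, 0.0131]
ee_rot: [3.142, 0.0, 1.719]
wrist_force: [0.2, -0.0, -0.3]
width: 0.094
finger_force: 0.1
```

```bash
python3 - <<'E'
from h import *
o=robot.get_obs();s=robot.snapshot("side");np.save("s2.npy",s,allow_pickle=True)
print(o["tool_pos"],o["wrist_force"])
cv2.imwrite("pics/s2.png",cv2.resize(s["image"][140:290,180:380,::-1],None,fx=4,fy=4,interpolation=cv2.INTER_CUBIC))
E
```

```text
[0.50993686 0.14102753 0.01305081] [ 0.21566801 -0.036066   -0.30026286]
```

View pics/s2.png

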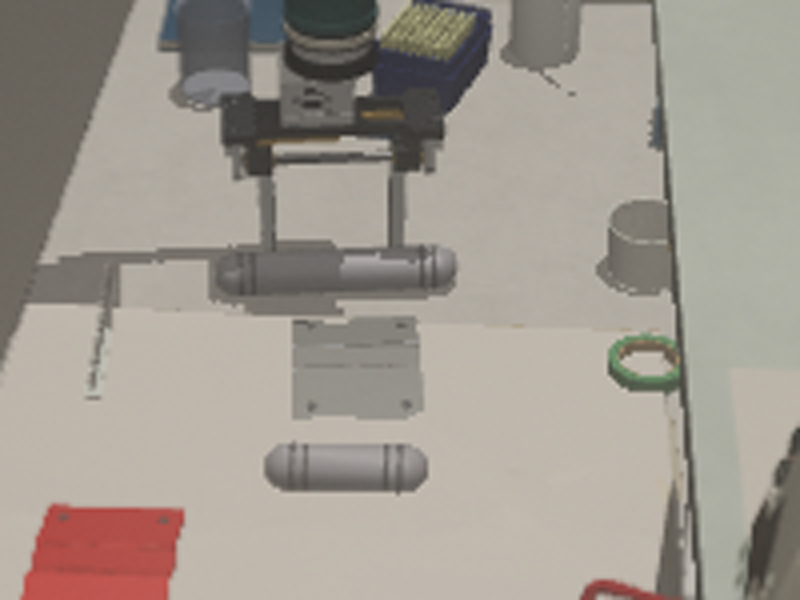

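The column is in contact with both fingers at crop (235..440, 268), and the rest lies ahead of it at (293..424, 318..418). I'll check the groove's yaw and position from this view.

```bash
python3 - <<'E'
from h import *
s=np.load("s2.npy",allow_pickle=True).item();T=pose(s)
f=lambda p,z:onplane(s,T,np.array(p)/4-0.375+[180,140],z)
for n,p,z in (("far edge",[(293,321),(415,317)],0),("lip+",[(293,346),(417,343)],.0139),("line2",[(293,366),(420,366)],.0139),("near",[(293,418),(424,411)],0),("col",[(215,272),(457,263)],.018)):
    w=f(p,z);d=w[1]-w[0];print(n,w[:,:2].round(4).tolist(),w.mean(0)[:2].round(4),np.arctan(d[1]/d[0]).round(3))
E
```

```text
far edge [[0.4835, 0.0667], [0.5819, 0.0799]] [0.5327 0.0733] 0.134
lip+ [[0.4892, 0.0138], [0.5863, 0.0252]] [0.5378 0.0195] 0.118
line2 [[0.4919, -0.0123], [0.5903, -0.0048]] [ 0.5411 -0.0086] 0.076
near [[0.4966, -0.0597], [0.5957, -0.0435]] [ 0.5462 -0.0516] 0.162
col [[0.4152, 0.1057], [0.6135, 0.1345]] [0.5144 0.1201] 0.144
```

Request:
{"method": "move_arm", "body": {
  "deltas": [0,0,0,-0.4,0,0,-1,0,0,0.005,-0.9,0,0,-1,0,0,0.01,-1.4,0,0,-1,0,0,0.015,-1.9,0,0,-1,0,0,0.02,-2.4,0,0,-1,0,0,0.02,-2.9,0,0,-1,0,0,0.02,-3.4,0,0,-1,0,0,0.02,-3.9,0,-0.1,-1]
}}

```text
time: 5.0
tool_pos: [0.5156, 0.1024, 0.0139]
ee_rot: [-3.141, -0.0, 1.699]
wrist_force: [0.2, 1.1, -0.1]
width: 0.0936
finger_force: 0.3
```

Request:
{"method": "move_arm", "body": {
  "deltas": [0,0,0,-0.5,0,-0.1,-1,0,0,0,-1.0,0,-0.2,-1,0,0,0,-1.5,0,-0.3,-1,0,0,0,-2.0,0,-0.4,-1,0,0,0,-2.5,0,-0.5,-1,0,0,0,-3.0,0,-0.6,-1,0,0,0,-3.5,0,-0.7,-1,0,0,0,-4.0,0,-0.8,-1]
}}

```text
time: 5.8
tool_pos: [0.5207, 0.0627, 0.0221]
ee_rot: [-3.141, 0.0, 1.699]
wrist_force: [-0.4, 1.9, 1.6]
width: 0.0941
finger_force: 1.3
```

```bash
python3 - <<'E'
from h import *
o=robot.get_obs();s=robot.snapshot("side")
print(o["tool_pos"],o["wrist_force"],o["ee_rot"])
cv2.imwrite("pics/s3.png",cv2.resize(s["image"][140:290,180:380,::-1],None,fx=4,fy=4,interpolation=cv2.INTER_CUBIC))
E
```

```text
[0.52074906 0.06268219 0.02209639] [-0.43270678  1.92633808  1.55817139] [-3.14146648e+00  4.27089092e-05  1.69873194e+00]
```

View pics/s3.png

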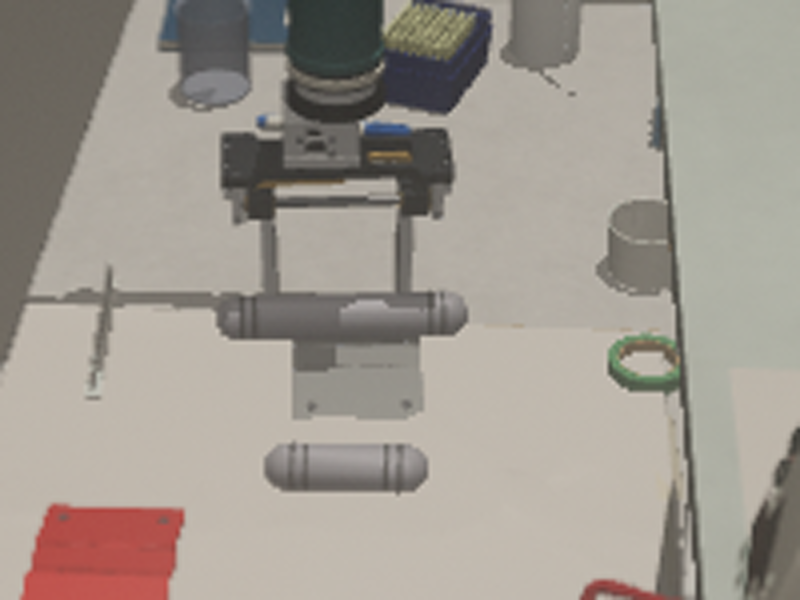

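The column is on the ramp at (217..467, 315), square to the groove. I'll keep going slowly.

Request:
{"method": "move_arm", "body": {
  "deltas": [0,0,0,-0.4,0,-0.1,-1,0,0,0,-0.8,0,-0.2,-1,0,0,0,-1.1,0,-0.2,-1,0,0,0,-1.4,0,-0.3,-1,0,0,0,-1.6,0,-0.3,-1,0,0,0,-1.8,0,-0.3,-1,0,0,0,-2.0,0,-0.3,-1,0,0,0,-2.1,0,-0.3,-1]
}}

```text
time: 6.65
tool_pos: [0.5233, 0.0417, 0.0248]
ee_rot: [-3.141, 0.001, 1.699]
wrist_force: [-0.0, 0.2, 0.1]
width: 0.0938
finger_force: 0.0
```

```bash
python3 - <<'E'
from h import *
o=robot.get_obs();s=robot.snapshot("side")
print(o["tool_pos"],o["wrist_force"],o["ee_rot"])
cv2.imwrite("pics/s4.png",cv2.resize(s["image"][140:290,180:380,::-1],None,fx=4,fy=4,interpolation=cv2.INTER_CUBIC))
E
```

```text
[0.52331734 0.04169249 0.02483208] [-0.02408325  0.1984767   0.12509992] [-3.14113506e+00  7.71124229e-04  1.69859192e+00]
```

View pics/s4.png

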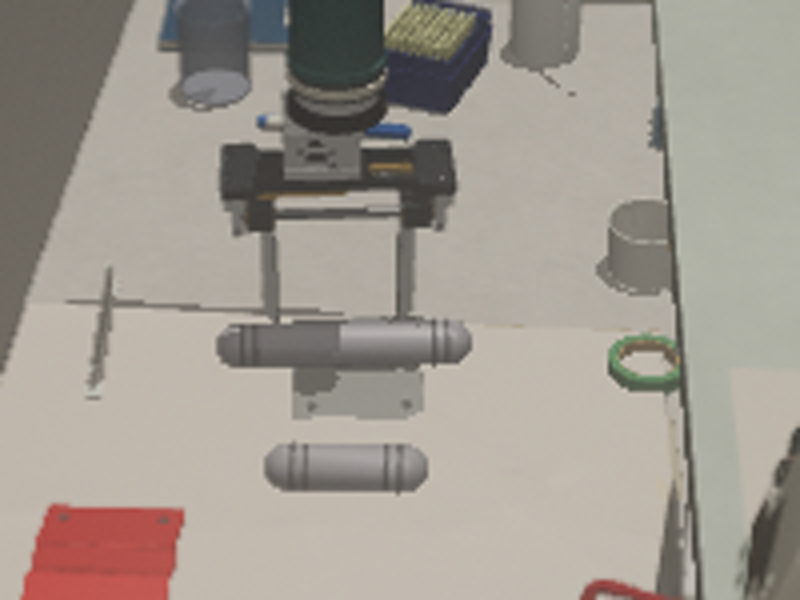

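Contact force has dropped to zero and the column, at (217..472, 342), appears to be in the groove. I'll hold, back off and lift away.

Request:
{"method": "move_arm", "body": {
  "deltas": [0,0,0,0,0,0,-1,0,0,0,0,0,0,-1,0,0,0,0,0,0,-1,0,0,0,0,0,0,-1,0,0,0,0,0,0,-1,0,0,0,0.5,0,-0.1,-1,0,0,0,1.5,0,-0.2,-1,0,0,0,3,0,-0.3,-1]
}}

```text
time: 7.5
tool_pos: [0.5196, 0.0727, 0.0282]
ee_rot: [3.141, -0.0, 1.698]
wrist_force: [-0.1, 0.5, 0.1]
width: 0.094
finger_force: 0.0
```

Request:
{"method": "move_arm", "body": {
  "deltas": [0,0,0,3,0,0,-1,0,0,0,6,0,-2,-1,0,0,0,9,0,-6,-1,0,0,0,11,0,-10,-1,0,0,0,12,0,-14,-1,0,0,0,12,0,-17,-1,0,0,0,12,0,-17,-1,0,0,0,12,0,-17,-1]
}}

```text
time: 8.3
tool_pos: [0.5041, 0.1921, 0.1985]
ee_rot: [3.14, -0.0, 1.7]
wrist_force: [-1.0, 0.3, -0.9]
width: 0.0938
finger_force: 0.0
```

```bash
python3 - <<'E'
from h import *
s=robot.snapshot("side");t=robot.snapshot("top");T=pose(t)
a=cv2.resize(s["image"][160:270,220:350],None,fx=4,fy=4,interpolation=cv2.INTER_CUBIC);b=s["image"]
cv2.imwrite("pics/s5.png",a[:,:,::-1])
# seated height + axis from depth (side view)
T=pose(s);ys,xs=np.mgrid[205:250,225:310].reshape(2,-1)
p=cv2.undistortPoints(np.c_[xs,ys].astype(float).reshape(-1,1,2),K(s),np.array(s["D"])).reshape(-1,2)
P=np.c_[p[:,0],-p[:,1],-np.ones(len(p))]*s["depth"][ys,xs][:,None]@T[:3,:3].T+T[:3,3]
q=P[P[:,2]>.034];q=q[q[:,2]<.06];c=np.median(q,0);u=np.linalg.svd(q[:,:2]-q[:,:2].mean(0))[2][0]
print(len(q),c,q[:,2].max(),np.arctan(u[1]/u[0]),q[:,0].min(),q[:,0].max())
r0=np.load("s2.npy",allow_pickle=True).item()
E
```

```text
393 [ 0.53248652 -0.00505924  0.04063221] 0.05027366675655254 0.11249227667646668 0.4329737871336484 0.6249091321615481
```

View pics/s5.png

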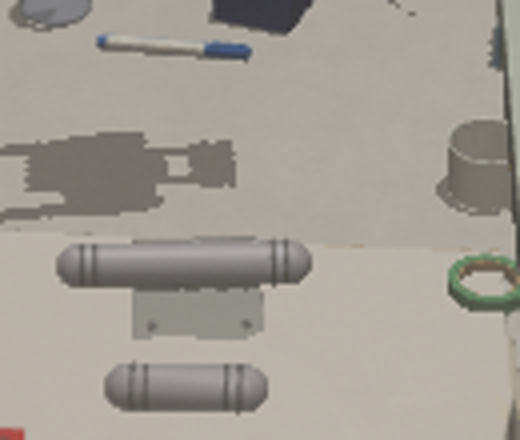

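The column sits in the groove at (57..312, 263) in this crop, and it hasn't moved since the previous frame. Its top is about 43 mm up, as expected when seated. Both ends stick out past the rest (x 0.433–0.625 m against about 0.49–0.59 m), and the short column is where it was.

```bash
python3 -c "
from bench import robot
print(robot.close_job())"
```

```text
the job is handed in; nothing more can be done
None
```

The long column lies still in the groove of the grey V-rest and sticks out past both ends. It was rolled there without being picked up, I saw nothing else on the bench move, and the job is handed in at about 8.4 s.

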